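# Check the yarn-measuring wheel for bearing play

## Task

Check the worn bearing of the large spoked yarn-measuring wheel: take the top of its rim and rock the wheel sideways across its axle, first over towards the post that carries it until it is nearly at its stop, then over to the other side, away from the post, just as far, staying a moment at each side. Then bring it back upright and let go. Leave the smaller solid guide wheel unrocked and do not tip over the flower vase.

Things in the scene. Friction and masses are not known exactly. Their poses are not given: they have to be found in the camera images.
- rim_top (a point): Uppermost point of the large measuring wheel's rim, at the centre of the rim's round bar (18 mm thick): 216 mm above the table and 91 mm above the axle with the wheel upright, as at the start. Aluminium wheel, 200 mm in diameter, six thin spokes. +y runs along the axle to the grey post that carries the wheel on one side only; x along the rim, z up. Tips with the wheel, does not spin with it.
- measuring_rock (a joint): Rock of the measuring wheel across its axle (rad): 0 upright, + when its top leans to the post, - when away. Its worn bush yields to about 5 N at the rim, stops at +-0.26 (top of rim 23 mm sideways, 3 mm down), springs back when let go. The post is 36 mm wide, 12 thick, 143 high, 52 mm from the wheel's plane; the wheel also spins freely. The stand is fixed, turned to any side.
- guide_rock (a joint): The same sideways rock of the guide wheel, a solid aluminium disc of 150 mm diameter and 18 mm thickness with its top 175 mm above the table, on a similar stand somewhere on the other side of the table. 0 upright; to be left as it is.
- vase: Loose clear glass vase between the two stands, 64 mm wide and 110 mm high, with two yellow ball flowers reaching 200 mm; origin at the centre of its underside, z up. A bystander.
Not all that is in view belongs to the job. Leave any purple look-alike of the part that bears rim_top alone.

How it is judged:
On the way, in this order (a step that is already met when the one before it is completed fails the run):
1. the measuring wheel is rocked towards its post, past 0.16 rad (about 15 mm at the top of the rim), for 0.25 s (value of joint measuring_rock above 0.16 rad), for 0.25 s.
2. the measuring wheel is rocked away from its post, past 0.16 rad, for 0.25 s (value of joint measuring_rock below -0.16 rad), for 0.25 s.
At the end, for the whole second after the job is handed in: the measuring wheel has been rocked to both sides and stands upright again (within 0.1 rad) and still, the guide wheel is upright (within 0.1 rad) and the vase stands (value of joint measuring_rock between -0.1 and 0.1 rad and velocity of joint measuring_rock between -0.1 and 0.1 rad/s and value of joint guide_rock between -0.1 and 0.1 rad and angle between vase's own z axis and vertical below 0.5 rad); the robot touches nothing.
It fails at once if the guide wheel is rocked more than 0.1 rad (value of joint guide_rock above 0.1 rad or value of joint guide_rock below -0.1 rad).
It fails at once if the vase is tipped over (angle between vase's own z axis and vertical above 0.5 rad).
It also fails if it takes over 34 s, if anything falls off the work surface, if the arm or the gripper's body presses on something with over 40 N, if the wrist force passes 120 N, or if a joint passes its speed limit or range.

## Robot

A 6-joint arm with a two-finger parallel gripper is mounted at the origin on the work surface. World frame = base frame: x ahead of the robot, y to its left, z up, the work surface at z = 0. Lengths are in m, angles in rad, forces in N, time in s.
With the tool pointing down it reaches from about 0.4 to 0.925 m from the base axis. Payload 3.4 kg.
Tool frame: the origin (TCP) lies at the very end of the fingers, on their centre line; the grasp point (between the pads) lies 19 mm behind it; z points along the fingers, y is the line along which they close (so a half turn about z gives the same grasp; the last joint's range is limited). The gripper opens to 85 mm and grips with 20 to 120 N. Pads are 22 mm wide; open, the fingers measure 114 mm over their backs; the gripper's body (76 mm by 85 mm) begins 54 mm behind the grasp point. The pads swing forward as they close: fully open they stand 13 mm farther back than shut.
Start: joints at [1.071, 0.307, 1.506, -0, 1.328, -0.073], TCP at [0.238, 0.524, 0.231] pointing down, gripper open.
Joint ranges: [-3.12, 3.12], [-1.05, 2.28], [0.14, 2.33], [-1.42, 4.57], [0.1, 2.73], [-2.68, 2.68]. Speed limits (rad/s): [2.57, 2.57, 3.14, 3.14, 3.14, 3.14].

## Interface

Orientations are given as a rotation vector (axis times angle).
In Python, from plant import ctrl gives the robot as it stands.
- The arm moves only by the shell command python3 -m creep 'ROWS'. ROWS is JSON, a list of rows, each a list of 3 entries, a list of its own where there are three numbers: the opening in per cent of the stroke, from 0 (shut) to 100 (fully open), then the shift along the tool's x, y, z in m, then the turn, a rotation vector about the tool's x, y, z in rad. A call has 1 to 5 rows; each row is the pose to reach, as a shift and turn from the pose commanded when the call began, along the tool's axes at that moment; what a row does not reach only later rows make up. A row lasts 1/10 s, in which the tool goes at most 50 mm and 8.59 degrees, less where a joint would pass 70% of its speed; a pose out of reach is approached as far as the arm can. A call with a gripper value outside its range is refused whole. The fingers move at their own pace and stop on an object; the grip force is fixed at half the most. Time passes only in rows, so rows that repeat a pose let the fingers close. It gives the time, the measured TCP pose, the force, the opening and the grip force at its end, in the units of the state.
- ctrl.read_state(): the state, without advancing time (a new reading comes with each control period).
- ctrl.snapshot(name): name is "scene" or "top" or "wrist"; returns a dict with "image" (420x560x3 uint8, blue, green, red), "vertical_fov" (degrees; the focal length in pixels is half the picture's height over the tangent of half this angle, whatever the lens; pixels are square), "cx", "cy" (the principal point, pixels), "eye" and "rotation" of the camera in the world; the wrist camera has in their place "mount" (4x4, takes a point from camera to tool coordinates, whose origin is the TCP and whose axes are the flange's). Camera axes: x right, y down, z forward; pixel columns grow to the right and rows downward; lengths in m; the calibration is good to about 2 mm. A picture is of the moment at which its call begins: read the wrist's pose just before it. There is no depth.
- ctrl.sign_off(): hands the job in; it is judged then, once.
The state is a dict: "clock": time; "q": joint angles; "qvel": joint speeds; "joint_torque": joint torques, N m; "tcp_pos": TCP position; "orientation": TCP orientation; "force": force on the tool from outside, world axes, zero at the start; "ft_torque": the same for the moment, N m; "finger_gap": finger opening in m; "gripper_force": force on a finger pad.
Only numpy, scipy, OpenCV 4.12 (cv2) and the standard library are available. Lean on these libraries where they do the work, as an engineer would, in place of code of your own. Each camera call takes 0.05 s, during which the arm holds its last target. There are 200 camera calls.

## Working session

There is one attempt and no reset: what is moved stays moved. The work goes in short steps, Python scripts to look and compute and a shell command to move; the robot and the scene stay as the last step left them, time stands still between calls to the robot, and variables do not carry over. Pictures are saved under pics/ and viewed, at most 10 in all, crops included, and the job is handed in when it is done.

```bash
mkdir -p pics
python3 - <<'E'
from plant import ctrl
import cv2,numpy as np
s=ctrl.read_state();print(s)
for n in("scene","top"):
    r=ctrl.snapshot(n);cv2.imwrite(f"pics/{n}0.png",r["image"])
    print(n,{k:v for k,v in r.items() if k!="image"})
E
```

```text
{'clock': 0.0, 'q': array([ 1.07149275e+00,  3.07575779e-01,  1.50769000e+00,  1.20973642e-05,
        1.32843280e+00, -7.34885449e-02]), 'qvel': array([-0.00057828,  0.00146032,  0.00136342,  0.00044539, -0.00023639,
       -0.00052883]), 'joint_torque': array([-1.06507883e-03, -4.57544875e+01, -2.51920170e+01, -5.45876492e-05,
        1.35146768e-02,  2.84159648e-05]), 'tcp_pos': array([0.23717814, 0.52301471, 0.23037321]), 'orientation': array([-0.66370292, -3.07006261,  0.00316741]), 'force': array([-0.30414228, -0.09050151, -0.15399185]), 'ft_torque': array([ 0.03791559, -0.01325714, -0.03514819]), 'gripper_force': 0.0, 'finger_gap': 0.08491438891358609}
scene {'vertical_fov': 50.8671149248752, 'cx': 285.5378322699111, 'cy': 207.92145523315463, 'eye': array([1.21069231, 0.08130727, 0.89493092]), 'rotation': array([-1.89413135, -1.66301418,  0.66222232])}
top {'vertical_fov': 51.688461211894854, 'cx': 275.07604604473323, 'cy': 217.85316828318193, 'eye': array([0.50616724, 0.14727742, 1.20687153]), 'rotation': array([-2.16906294,  2.23110955, -0.04168863])}
```

View pics/scene0.png

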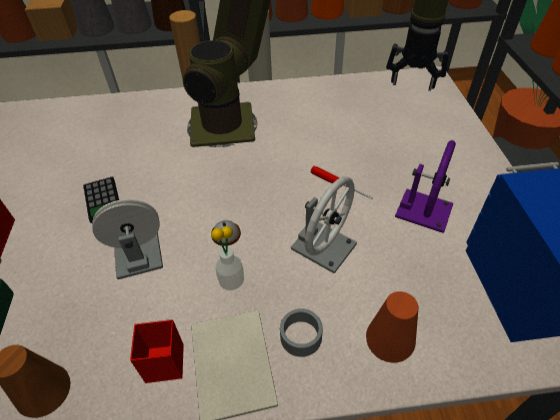

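View pics/top0.png

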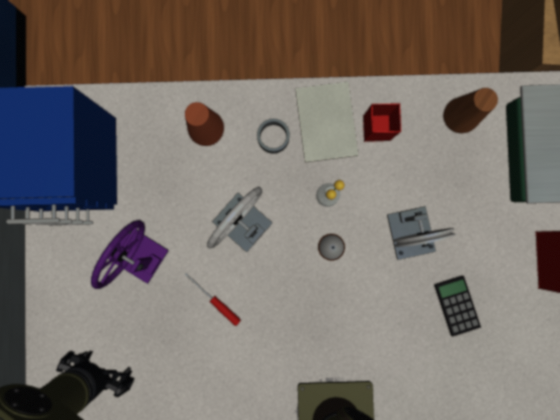

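The scene view shows the grey spoked wheel at about (330,217), its post at (311,215), and the purple look-alike at (430,190). The guide wheel is at (127,235) and the vase at (230,265). The top view has the measuring wheel at (235,217) and the vase at (330,193).

Run:
```python
import cv2,numpy as np
a=cv2.imread("pics/scene0.png")[165:275,280:370];b=cv2.imread("pics/top0.png")[175:260,195:285]
f=lambda i,k:cv2.resize(i,None,fx=k,fy=k,interpolation=cv2.INTER_CUBIC)
A=f(a,4.4);B=f(b,4.4)
h=max(A.shape[0],B.shape[0])
P=lambda i:cv2.copyMakeBorder(i,0,h-i.shape[0],0,0,cv2.BORDER_CONSTANT)
cv2.imwrite("pics/c0.png",np.hstack([P(A),P(B)]));print(A.shape,B.shape)
```

```text
(484, 396, 3) (374, 396, 3)
```

View pics/c0.png

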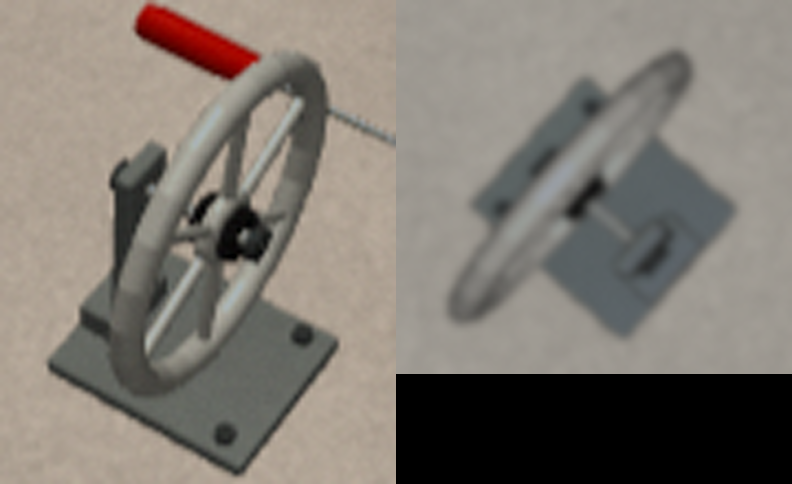

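The crop shows the wheel's outline ends in the top view at about (260.5,188) and (208,247), at axle height. The post top is at about (251.6,231.8), on the lower right of the wheel.

```bash
cat > h.py <<'E'
import numpy as np
from scipy.spatial.transform import Rotation as R
def foc(c,h=420): return h/2/np.tan(np.radians(c["vertical_fov"])/2)
def ray(c,u,v,Rm):
    f=foc(c); return Rm@np.array([(u-c["cx"])/f,(v-c["cy"])/f,1])
def plane(c,uv,z):
    d=ray(c,*uv,R.from_rotvec(c["rotation"]).as_matrix()); return c["eye"]+d*(z-c["eye"][2])/d[2]
def proj(c,p):
    q=R.from_rotvec(c["rotation"]).as_matrix().T@(np.array(p)-c["eye"]); f=foc(c)
    return np.array([c["cx"],c["cy"]])+f*q[:2]/q[2]
E
python3 - <<'E'
from plant import ctrl
from h import *
t=ctrl.snapshot("top");s=ctrl.snapshot("scene")
a=plane(t,(260.7,187.5),.125);b=plane(t,(207.7,247.3),.125);p=plane(t,(251.6,231.8),.143)
print(a,b,p,np.linalg.norm(a-b))
c=(a+b)/2;u=(a-b)/np.linalg.norm(a-b);n=np.array([-u[1],u[0],0]); n*=np.sign(n@(p-c))
print("c",c,"u",u,"n",n,"post rel",n@(p-c),u@(p-c))
top=c.copy();top[2]=.216;print("scene proj top", proj(s,top),"crop",(proj(s,top)-[280,165])*4.4, "top proj",proj(t,top))
for z,l in((.025,0),):print((proj(s,[c[0],c[1],.025])-[280,165])*4.4)
st=ctrl.read_state();T=R.from_rotvec(st["orientation"]).as_matrix();print(T.round(3))
print("tool shift",T.T@(top-st["tcp_pos"]))
yn=T.T@n;print("n in tool",yn,"angle to y deg",np.degrees(np.arctan2(-yn[0],yn[1])))
print("vase",plane(t,(328,195),.05))
E
```

```text
[0.62643447 0.18267861 0.125     ] [0.48070855 0.31870317 0.125     ] [0.51604831 0.20733037 0.143     ] 0.19934573823183874
c [0.55357151 0.25069089 0.125     ] u [ 0.73102097 -0.68235499  0.        ] n [-0.68235499 -0.73102097 -0.        ] post rel 0.0573015898349583 0.002157017653317137
scene proj top [331.7178642  188.23935506] crop [227.55860246 102.25316227] top proj [230.42709533 215.68944675]
[207.40807678 341.30972873]
[[-0.911  0.413 -0.001]
 [ 0.413  0.911 -0.001]
 [ 0.    -0.001 -1.   ]]
tool shift [-0.40060468 -0.1176247   0.01483206]
n in tool [ 0.31951632 -0.94757997  0.00123271] angle to y deg -161.36630895050908
vase [0.60952378 0.00568365 0.05      ]
```

```bash
python3 -m creep '[[100,[0,0,-0.04],[0,0,0]],[100,[-0.03,-0.01,-0.075],[0,0,0.06]],[100,[-0.07,-0.02,-0.08],[0,0,0.13]],[100,[-0.11,-0.032,-0.08],[0,0,0.2]],[100,[-0.15,-0.044,-0.08],[0,0,0.325]]]'
```

```text
clock: 0.7
tcp_pos: [0.3569, 0.4208, 0.3118]
orientation: [1.156, 2.921, 0.002]
force: [0.6, 0.1, -0.5]
finger_gap: 0.0858
gripper_force: 0.0
```

Run:
```python
from plant import ctrl
from h import *
st=ctrl.read_state();T=R.from_rotvec(st["orientation"]).as_matrix()
top=np.array([.5536,.2507,.216]);n=np.array([-.68235,-.73102,0])
print(st["clock"],st["tcp_pos"],st["q"].round(2),"shift",T.T@(top-st["tcp_pos"]),"n",T.T@n)
```

```text
0.7 [0.35690044 0.42078628 0.31182343] [ 0.79  0.22  1.42 -0.    1.5  -0.03] shift [-0.25980932  0.01052852  0.09586688] n [-0.00289547 -0.99999109 -0.00109859]
```

```bash
python3 -m creep '[[100,[-0.05,0.002,0],[0,0,0]],[100,[-0.1,0.004,0],[0,0,0]],[100,[-0.15,0.006,0],[0,0,0]],[100,[-0.19,0.008,0],[0,0,0]],[100,[-0.23,0.01,0],[0,0,0]]]'; python3 -m creep '[[100,[-0.02,0,0],[0,0,0]],[100,[-0.02,0,0],[0,0,0]],[100,[-0.02,0,0],[0,0,0]]]'
python3 - <<'E'
from plant import ctrl
from h import *
import cv2
st=ctrl.read_state();T=R.from_rotvec(st["orientation"]).as_matrix();w=ctrl.snapshot("wrist");np.savez("w.npz",**w,tp=st["tcp_pos"],T=T)
cv2.imwrite("pics/w0.png",w["image"]);print(w["mount"].round(3),w["cx"],w["cy"],w["vertical_fov"])
top=np.array([.5536,.2507,.216]);n=np.array([-.68235,-.73102,0])
print(st["clock"],st["tcp_pos"],st["q"].round(2),"shift",T.T@(top-st["tcp_pos"]),"n",T.T@n)
E
```

```text
clock: 1.2
tcp_pos: [0.5321, 0.2704, 0.3111]
orientation: [-1.153, -2.922, 0.0]
force: [0.1, 0.5, 0.1]
finger_gap: 0.0854
gripper_force: 0.0
clock: 1.5
tcp_pos: [0.5454, 0.2582, 0.3108]
orientation: [-1.153, -2.921, 0.001]
force: [-1.0, 0.4, -0.5]
finger_gap: 0.0854
gripper_force: 0.0
[[-0.001 -0.962 -0.273  0.068]
 [ 1.    -0.001 -0.     0.001]
 [ 0.    -0.273  0.962 -0.142]
 [ 0.     0.     0.     1.   ]] 281.8187610089279 203.8986441239662 70.20235388715298
1.5 [0.54535204 0.25815999 0.31081231] [ 0.37  0.3   1.32  0.    1.53 -0.45] shift [-0.01123184  0.00026477  0.0947989 ] n [-1.01647699e-03 -9.99995020e-01  8.30774798e-04]
```

View pics/w0.png

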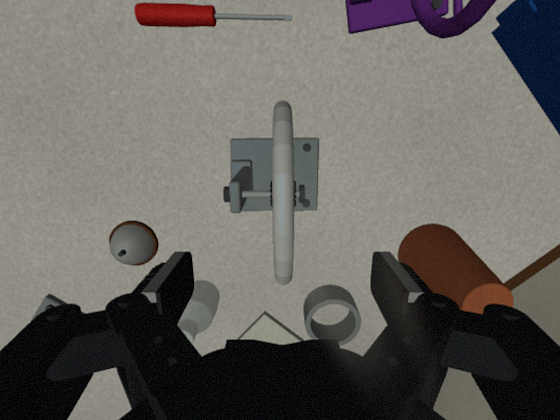

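The wrist view shows the rim edge-on as a vertical bar, from (282,101) to (284,284) and about 20 px wide. The post is on the left, at (236,190). The alignment looks good, so I'll compute the remaining offset.

Run:
```python
from h import *
w=np.load("w.npz");M=w["mount"]
def hit(u,v,zt):
    d=ray(w,u,v,M[:3,:3]);o=M[:3,3];return o+d*(zt-o[2])/d[2]
z=.3108
# tool z of height h = z-h
from scipy.optimize import least_squares
# rim circle outer in tool x-z plane: find x0,y0 with model silhouette extremes
th=np.linspace(0,2*np.pi,721)
def pr(P):
    q=(P-M[:3,3])@M[:3,:3];f=foc(w);return np.c_[w["cx"]+f*q[:,0]/q[:,2],w["cy"]+f*q[:,1]/q[:,2]]
def mod(p):
    P=np.c_[p[0]+.1*np.cos(th),np.full(721,p[1]),(z-.125)+.1*np.sin(th)];v=pr(P);return v
for x0 in (-.015,-.0112,-.008,-.005,0):
    v=mod((x0,0));print(x0,v[v[:,1].argmin()],v[v[:,1].argmax()])
print("top hit at z .216:", hit(284,240,z-.216), hit(283,180,z-.216))
```

```text
-0.015 [281.2732073  102.36458983] [281.39865808 287.61527804]
-0.0112 [281.26706513  98.42633748] [281.39626969 284.37465219]
-0.008 [281.26157998  95.07793273] [281.39450999 281.63697428]
-0.005 [281.2562863   91.91159694] [281.39295999 279.06312993]
0 [281.24679314  86.57412052] [281.39091393 274.7572208 ]
top hit at z .216: [-0.03072845  0.00235324  0.0948    ] [0.02123236 0.00148195 0.0948    ]
```

```bash
python3 -m creep '[[100,[-0.012,0.0015,0.02],[0,0,0]],[100,[-0.012,0.0015,0.05],[0,0,0]],[100,[-0.012,0.0015,0.08],[0,0,0]],[100,[-0.012,0.0015,0.1],[0,0,0]],[100,[-0.012,0.0015,0.113],[0,0,0]]]'; python3 -m creep '[[60,[0,0,0],[0,0,0]],[60,[0,0,0],[0,0,0]],[30,[0,0,0],[0,0,0]],[30,[0,0,0],[0,0,0]],[30,[0,0,0],[0,0,0]]]'
```

```text
clock: 2.05
tcp_pos: [0.5532, 0.2522, 0.1966]
orientation: [-1.148, -2.922, 0.003]
force: [-1.5, 0.3, 0.7]
finger_gap: 0.0855
gripper_force: 0.0
clock: 2.55
tcp_pos: [0.5559, 0.2515, 0.1994]
orientation: [1.151, 2.921, 0.002]
force: [-0.4, 0.2, -0.8]
finger_gap: 0.026
gripper_force: 0.0
```

```bash
python3 -m creep '[[0,[0,0,0],[0,0,0]],[0,[0,0,0],[0,0,0]],[0,[0,0,0],[0,0,0]],[0,[0,0,0],[0,0,0]],[0,[0,0,0],[0,0,0]]]'
```

```text
clock: 3.05
tcp_pos: [0.5558, 0.2513, 0.1992]
orientation: [1.151, 2.922, 0.001]
force: [-1.3, -0.3, 6.7]
finger_gap: 0.0163
gripper_force: 58.5
```

```bash
python3 -m creep '[[0,[0,-0.0037,0.0001],[-0.05,0,0]],[0,[0,-0.0074,0.0004],[-0.1,0,0]],[0,[0,-0.0111,0.0008],[-0.15,0,0]],[0,[0,-0.0154,0.0016],[-0.21,0,0]],[0,[0,-0.0154,0.0016],[-0.21,0,0]]]'; python3 -m creep '[[0,[0,0,0],[0,0,0]],[0,[0,0,0],[0,0,0]],[0,[0,0,0],[0,0,0]],[0,[0,0,0],[0,0,0]],[0,[0,0,0],[0,0,0]]]'
python3 - <<'E'
from plant import ctrl
from h import *
import cv2
st=ctrl.read_state();T=R.from_rotvec(st["orientation"]).as_matrix();n=np.array([-.68235,-.73102,0])
g=st["tcp_pos"]-.019*T[:,2];print(st["tcp_pos"],"tool z.n tilt",-T[:,2]@n,"lateral grasp",(g-[.5558,.2513,.218])@n,"z",g[2],st["force"]@n,st["ft_torque"])
for nme in("scene","wrist"):cv2.imwrite(f"pics/{nme}1.png",ctrl.snapshot(nme)["image"])
a=cv2.imread("pics/scene1.png")[115:275,250:390];cv2.imwrite("pics/c1.png",cv2.resize(a,None,fx=3.5,fy=3.5,interpolation=2))
E
```

```text
clock: 3.55
tcp_pos: [0.5449, 0.2398, 0.1978]
orientation: [1.12, 2.834, 0.304]
force: [1.2, 2.0, 1.5]
finger_gap: 0.0163
gripper_force: 58.9
clock: 4.05
tcp_pos: [0.546, 0.2406, 0.198]
orientation: [1.117, 2.837, 0.299]
force: [-1.0, -0.8, 9.2]
finger_gap: 0.0158
gripper_force: 59.7
[0.54603634 0.24055517 0.19796185] tool z.n tilt 0.20920327545917383 lateral grasp 0.018491785467128537 z 0.21654140494906937 1.2951958595707147 [-0.06606445  0.26691568  0.07839605]
```

View pics/c1.png

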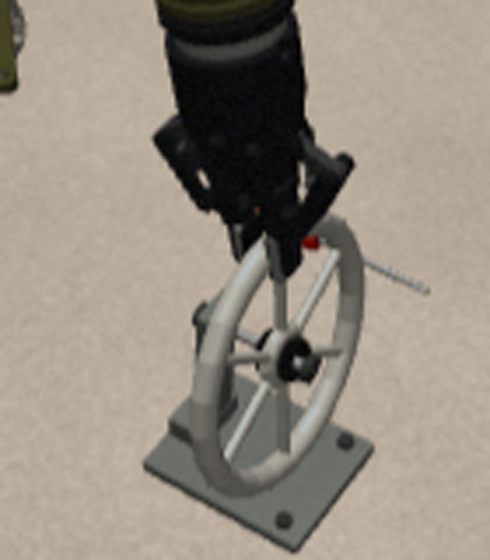

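The crop shows the gripper holding the rim top at (280,245), with the wheel leaning towards the post. The tilt is about 0.2 rad. Next is the other side.

```bash
python3 -m creep '[[0,[0,0.0052,0.0002],[0.07,0,0]],[0,[0,0.0118,0.001],[0.16,0,0]],[0,[0,0.0183,0.0023],[0.25,0,0]],[0,[0,0.0247,0.0042],[0.34,0,0]],[0,[0,0.0302,0.0064],[0.42,0,0]]]'; python3 -m creep '[[0,[0,0,0],[0,0,0]],[0,[0,0,0],[0,0,0]],[0,[0,0,0],[0,0,0]],[0,[0,0,0],[0,0,0]],[0,[0,0,0],[0,0,0]]]'
python3 - <<'E'
from plant import ctrl
from h import *
import cv2
st=ctrl.read_state();T=R.from_rotvec(st["orientation"]).as_matrix();n=np.array([-.68235,-.73102,0])
g=st["tcp_pos"]-.019*T[:,2];print(st["tcp_pos"],"tool z.n tilt",-T[:,2]@n,"lateral grasp",(g-[.5558,.2513,.218])@n,"z",g[2],st["force"]@n,st["ft_torque"])
a=ctrl.snapshot("scene")["image"][115:275,250:390];cv2.imwrite("pics/c2.png",cv2.resize(a,None,fx=3.5,fy=3.5,interpolation=2))
E
```

```text
clock: 4.65
tcp_pos: [0.5661, 0.2626, 0.1974]
orientation: [-1.118, -2.836, 0.309]
force: [-1.2, -2.6, 2.5]
finger_gap: 0.0163
gripper_force: 59.2
clock: 5.15
tcp_pos: [0.5661, 0.2624, 0.1974]
orientation: [-1.118, -2.838, 0.303]
force: [-1.0, -0.9, 7.3]
finger_gap: 0.0163
gripper_force: 59.7
[0.56605767 0.2623688  0.19738   ] tool z.n tilt -0.2105294003340108 lateral grasp -0.019090893377883986 z 0.21595414348193545 1.3611411970587883 [-0.2083902   0.17164874  0.08157589]
```

View pics/c2.png

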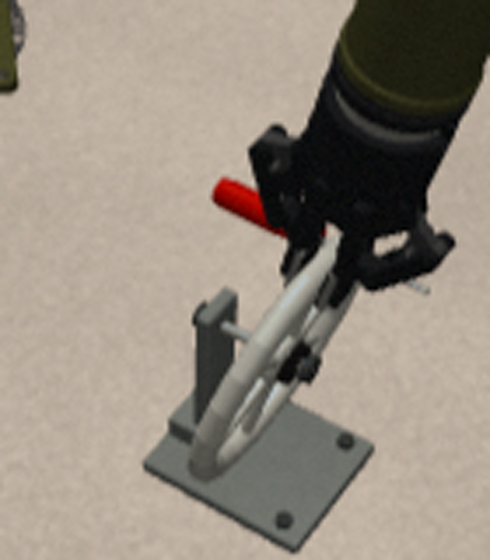

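The crop shows the rim held at (335,240) and the wheel clearly leaning away from the post. Now I'll bring it upright and release it.

```bash
python3 -m creep '[[0,[0,-0.0052,0.0002],[-0.07,0,0]],[0,[0,-0.0103,0.0007],[-0.14,0,0]],[0,[0,-0.0154,0.0016],[-0.21,0,0]],[0,[0,-0.0154,0.0016],[-0.21,0,0]],[0,[0,-0.0154,0.0016],[-0.21,0,0]]]'; python3 -m creep '[[40,[0,0,0],[0,0,0]],[60,[0,0,0],[0,0,0]],[100,[0,0,0],[0,0,0]],[100,[0,0,0],[0,0,0]],[100,[0,0,0],[0,0,0]]]'; python3 -m creep '[[100,[0,0,0],[0,0,0]],[100,[0,0,-0.02],[0,0,0]],[100,[0,0,-0.05],[0,0,0]],[100,[0,0,-0.08],[0,0,0]],[100,[0,0,-0.12],[0,0,0]]]'; python3 -m creep '[[100,[0,0,0],[0,0,0]],[100,[0,0,0],[0,0,0]],[100,[0,0,0],[0,0,0]],[100,[0,0,0],[0,0,0]],[100,[0,0,0],[0,0,0]]]'
python3 - <<'E'
from plant import ctrl
import cv2
cv2.imwrite("pics/s3.png",ctrl.snapshot("scene")["image"])
E
```

```text
clock: 5.7
tcp_pos: [0.5559, 0.2513, 0.1992]
orientation: [1.152, 2.922, -0.002]
force: [-1.3, -0.7, 7.5]
finger_gap: 0.0162
gripper_force: 60.4
clock: 6.2
tcp_pos: [0.5553, 0.2515, 0.1978]
orientation: [-1.151, -2.922, 0.001]
force: [1.0, -0.0, -0.8]
finger_gap: 0.0847
gripper_force: 0.0
clock: 6.7
tcp_pos: [0.5544, 0.2509, 0.3181]
orientation: [-1.151, -2.92, 0.004]
force: [-0.4, -0.9, 1.0]
finger_gap: 0.0855
gripper_force: 0.0
clock: 7.2
tcp_pos: [0.5548, 0.2511, 0.3169]
orientation: [-1.151, -2.921, 0.003]
force: [0.5, -1.1, 0.2]
finger_gap: 0.0856
gripper_force: 0.0
```

View pics/s3.png

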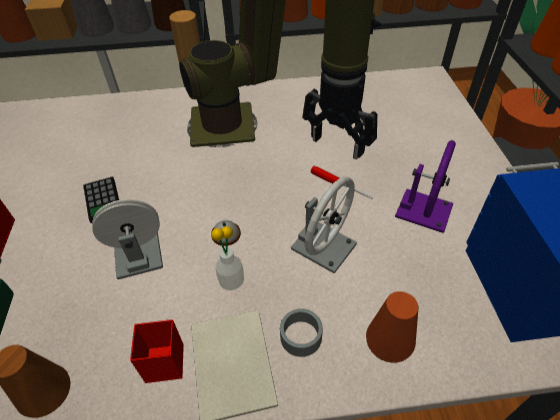

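The wheel is upright at (330,217), as it was at the start. The gripper is clear of it at (340,120), and the vase (230,265) and guide wheel (127,235) look unchanged.

```bash
python3 -c "
from plant import ctrl
print(ctrl.sign_off())"
```

```text
the job is handed in; nothing more can be done
None
```

I rocked the measuring wheel about 0.21 rad towards its post, then about 0.21 rad away from it, brought it back upright, let go and handed the job in at about 7 s; the guide wheel and vase looked unmoved in the last picture, and the sign-off returned no verdict.

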